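# Push a label holder home behind the shelf lip and keep it pressed

## Task

The low white shelf has three metal label channels along its front edge; two already carry a label holder and one is empty. Take the wide label holder out of the white block stand, push it down behind the lip of the empty channel, against the spring bar in there, until it sits fully home at the same height as its two neighbours, and finish while still holding it pressed home, because it springs up again when let go. Leave the narrow holder in the stand and do not shift the other things on the bench.

Things in the scene. Friction and masses are not known exactly. Their poses are not given: they have to be found in the camera images.
- wide_holder: The label holder to fit: grey plastic, paper strip on each face, loose, upright in the stand, about 50 g. Both faces alike: fit it either way round. Origin: middle of its lower edge; x through its thickness, y along its width, z up. Plate 6 mm thick (x), 58 mm wide (y), z = 0 to 46 mm; above it the grip tab, 12 mm thick (x), 34 mm wide (y), z = 44 to 68 mm.
- wide_tab (a point): Centre of the wide holder's grip tab, 56 mm above its lower edge; axes as the holder's.
- wide_foot (a point): Middle of the wide holder's lower edge (its origin).
- narrow_holder: The other holder in the stand, to be left there: same shape and heights but only 36 mm wide, tab 26 mm wide. Origin as for the wide one.
- stand: White block fixed to the bench, 116 (x) x 92 (y) x 30 mm high, origin under its centre. Two blind slots, 8 mm (x) by 62 mm (y), 20 mm deep (floors 10 mm above the bench), at x = -35 and +35 mm: one holds the wide holder, the other the narrow one (varies), both parallel to the stand's y, loose, pulled straight up.
- shelf: Low white shelf fixed to the bench, 250 mm wide (y), 160 mm deep (x), top 50 mm above the bench; origin on the bench under the middle of its front edge, x points back into the shelf. Two stacked petri dishes and a small tip box (up to 92 mm above the bench) stand on it, at least 60 mm behind the front edge.
- channel_b: The empty label channel, aluminium, fixed to the shelf's front edge: left, middle or right of three, 80 mm apart. Origin on the bench under its rear face; x back into the shelf, y along the edge, z up. A slot open at the top, 9 mm wide (x = -12 to -3 mm), 64 mm between end stops. Tops above the bench: back plate 50 mm; lip 41 mm, flared outward to 50 mm; end stops 39 mm, flared above.
- seat (a point): Middle of the empty channel's slot at seat height, 22 mm above the bench: wide_foot lies here when home. Axes as channel_b's. Solid seats at both ends of the slot, at this height, carry the holder's lower edge when home; the spring bar is between them.
- clip_bar (a joint): Spring bar (36 mm long) in the empty channel. 0 = up, its top 34 mm above the bench; 0.012 m = pushed down level with the seats. It pushes back up with about 2 N when up and 8 N when fully down.
- centrifuge: Obstacle between stand and shelf: cream bench centrifuge, always in the same place, about 250 mm wide (y), 240 mm high; origin on the bench under its middle, its front face about 160 mm nearer the robot. Carry the holder round its front (nearer the robot), or well above it. Other tall things stand only behind the shelf and stand.
- jar: Bystander: white lidded jar, 62 mm across, 60 mm high; origin under its centre.
- tape_roll: Bystander: roll of tape lying flat, 100 mm across, 25 mm high; origin under its centre.
- dropper_bottle: Bystander: small clear bottle with white cap, 32 mm across, 75 mm high; origin under its centre.
- marker_blue: Bystander: marker pen lying on the bench, 138 mm long along its y; origin under its centre.

How it is judged:
By the outcome, as a careful person would: the job done as asked, in the order asked, and still so for the second after the job is handed in, while the arm keeps its last pose, push and grip.
It also fails if it takes over 34 s, if anything falls off the work surface, if the arm or the gripper's body presses on something with over 40 N, if the wrist force passes 120 N, or if a joint passes its speed limit or range.

## Robot

A 6-joint arm with a two-finger parallel gripper is mounted at the origin on a cart in front of the work surface, level with it; the furniture and walls round the work are solid. World frame = base frame: x ahead of the robot, y to its left, z up, the work surface at z = 0. Lengths are in m, angles in degrees, forces in N, time in s.
With the tool pointing down it reaches from about 0.375 to 0.9 m from the base axis. Payload 3.1 kg.
Tool frame: the origin (TCP) lies on the centre line of the jaws, within the pads' length; the fingertips stand 8 mm ahead of it and the grasp point (between the pads) lies 11 mm behind it; z points along the fingers, y is the direction in which the jaws open and shut (so a half turn about z gives the same grasp; the last joint's range is limited). The gripper opens to 87 mm and grips with 3 to 60 N. Pads are 19 mm wide; open, the fingers measure 117 mm over their backs; the gripper's body (75 mm by 190 mm) begins 51 mm behind the grasp point.
Start: joints at [54.632, 30.224, 82.088, -0, 67.689, -10.227], TCP at [0.265, 0.566, 0.231] pointing down, gripper open.
Joint ranges: [-176.69, 176.69], [-43.24, 126.21], [12.49, 139.97], [-82, 262], [0, 151.66], [-163.58, 163.58]. Speed limits (degrees/s): [159.86, 159.86, 180, 180, 180, 180].

## Interface

Orientations are given as a 3x3 rotation matrix whose columns are the frame's x, y, z axes.
In Python, from rig import * gives the robot as it stands. The module is installed in compiled form; this text tells all that it offers.
- The arm moves only by the tool arm_command, never from a script. Its argument "commands" is a list of rows, each an object with "translation": the shift along the tool's x, y, z scaled (see below), a list of three; "dr": the turn, a rotation vector about the tool's x, y, z scaled (see below), a list of three; "jaw": the closure, from 0 (fully open) to 1 (shut). In form: [{"translation": [x, y, z], "dr": [ax, ay, az], "jaw": jaw}, ...]. A call has 1 to 12 rows; each row shifts and turns the commanded pose from where the row before left it, along the tool's axes as they then stand; what a row does not reach is not made up. The controller multiplies each number of a shift by 25 mm and each number of a turn by 6 degrees. A row lasts 1/12 s, in which the tool goes at most 41.7 mm and 7.16 degrees, less where a joint would pass 70% of its speed; a pose out of reach is approached as far as the arm can. A call with a number of a shift or a turn outside -1 to 1 is refused whole. A call with a gripper value outside its range is refused whole. The fingers move at their own pace and stop on an object; the grip force is fixed at half the most. Time passes only in rows, so rows that do not move let the fingers close. It gives the time, the measured TCP pose, the force and the opening at its end, in the units of the state.
- read_state(): the state, without advancing time (a new reading comes with each control period).
- capture(name): name is "side" or "top" or "wrist"; returns (picture, depth): 384x512x3 uint8, red, green, blue; 384x512 float32, m along the optical axis (not along the pixel's ray), 0 where there is no reading.
- camera_model(name): a dict with "intrinsics" (3x3 intrinsics, pixels), "pose" (4x4, takes a point from camera to world coordinates); the wrist camera has in their place "mount" (4x4, takes a point from camera to tool coordinates, whose origin is the TCP and whose axes are the flange's). Camera axes: x right, y down, z forward; pixel columns grow to the right and rows downward; lengths in m; the calibration is good to about 2 mm. A picture is of the moment at which its call begins: read the wrist's pose just before it. camera_model takes no time and is no camera call.
- hand_in(): hands the job in, once; it reports no verdict.
The state is a dict: "time_s": time; "joint_positions": joint angles; "qvel": joint speeds; "tau": joint torques, N m; "position": TCP position; "tcp_rot": TCP orientation; "force": force on the tool from outside, world axes, zero at the start; "moment": the same for the moment, N m; "opening": opening from 0.0 (shut) to 1.0 (fully open).
Only numpy, scipy, OpenCV 4.12 (cv2) and the standard library are available. Lean on these libraries where they do the work, as an engineer would, in place of code of your own. Each camera call takes 0.05 s, during which the arm holds its last target.

## Working session

There is one attempt and no reset: what is moved stays moved. The work goes in short steps, Python scripts to look and compute and a tool call to move; the robot and the scene stay as the last step left them, time stands still between calls to the robot, and variables do not carry over. Pictures are saved under pics/ and viewed, and the job is handed in when it is done.

Besides the shell and the picture viewer there is one more tool, called after "Request:" as a command line: name --argument value ..., lists and objects as JSON in quotes. arm_command: Moves the arm, as the interface text tells. Its arguments: {"type":"object","properties":{"commands":{"type":"array"}},"required":["commands"]}

```bash
mkdir -p pics
cat > h.py <<'E'
from rig import *
import numpy as np, cv2
def snap(n,tag):
    s=read_state(); p,d=capture(n); cv2.imwrite(f'pics/{tag}.png',p[:,:,::-1]); np.savez(f'{tag}.npz',p=p,d=d,pos=s['position'],R=s['tcp_rot'])
    return s,p,d
def pose(n,s=None):
    m=camera_model(n)
    if n!='wrist': return np.array(m['intrinsics']),np.array(m['pose'])
    T=np.eye(4);T[:3,:3]=s['tcp_rot'];T[:3,3]=s['position']
    return np.array(m['intrinsics']),T@np.array(m['mount'])
def cloud(d,K,T):
    v,u=np.mgrid[:d.shape[0],:d.shape[1]]
    P=np.stack([(u-K[0,2])/K[0,0]*d,(v-K[1,2])/K[1,1]*d,d],-1)
    return P@T[:3,:3].T+T[:3,3]
E
python3 - <<'E'
from h import *
np.set_printoptions(precision=4,suppress=True)
s=read_state();print(s['time_s'],s['position'],np.array(s['tcp_rot']),s['opening'])
for n in ['top','side','wrist']:
    snap(n,n+'0'); 
    m=camera_model(n)
    print(n,m)
E
```

```text
0.0 [0.2651 0.5652 0.2296] [[-0.9053  0.4248 -0.0012]
 [ 0.4248  0.9053 -0.0018]
 [ 0.0004 -0.0021 -1.    ]] 1.001944495386817
top {'intrinsics': array([[418.9069,   0.    , 254.695 ],
       [  0.    , 418.9069, 196.3376],
       [  0.    ,   0.    ,   1.    ]]), 'pose': array([[-0.0003, -0.9916,  0.1296,  0.3829],
       [-1.    , -0.0008, -0.0086, -0.1056],
       [ 0.0087, -0.1296, -0.9915,  1.3491],
       [ 0.    ,  0.    ,  0.    ,  1.    ]])}
side {'intrinsics': array([[445.4771,   0.    , 242.9412],
       [  0.    , 445.4771, 188.9972],
       [  0.    ,   0.    ,   1.    ]]), 'pose': array([[ 0.9912, -0.0652,  0.115 ,  0.3752],
       [-0.1311, -0.5949,  0.793 , -1.2117],
       [ 0.0168, -0.8012, -0.5982,  0.9054],
       [ 0.    ,  0.    ,  0.    ,  1.    ]])}
wrist {'intrinsics': array([[291.0041,   0.    , 254.8961],
       [  0.    , 291.0041, 194.6653],
       [  0.    ,   0.    ,   1.    ]]), 'mount': array([[-0.0011, -0.9527, -0.3039,  0.0846],
       [ 1.    , -0.001 , -0.0004, -0.0001],
       [ 0.0001, -0.3039,  0.9527, -0.1543],
       [ 0.    ,  0.    ,  0.    ,  1.    ]])}
```

View pics/top0.png

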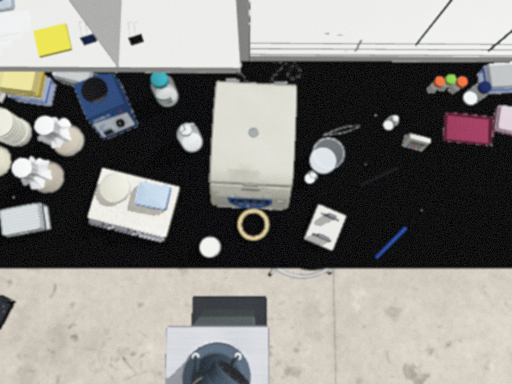

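View pics/side0.png

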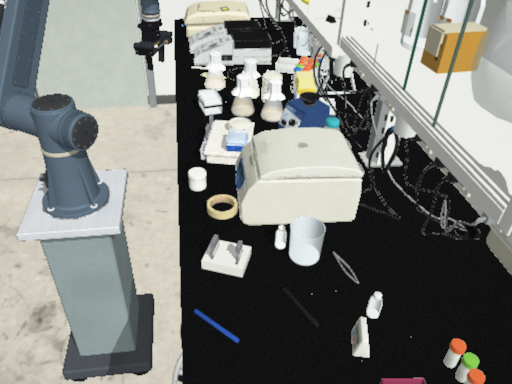

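View pics/wrist0.png

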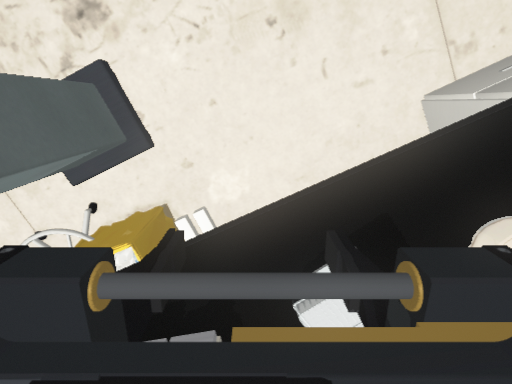

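Run:
```python
from h import *
a=np.load('top0.npz');b=np.load('side0.npz')
c1=cv2.resize(a['p'][150:260,70:190],None,fx=4,fy=4,interpolation=cv2.INTER_CUBIC)
c2=cv2.resize(a['p'][195:260,290:360],None,fx=4,fy=4,interpolation=cv2.INTER_CUBIC)
c3=cv2.resize(b['p'][110:200,180:270],None,fx=4,fy=4,interpolation=cv2.INTER_CUBIC)
c4=cv2.resize(b['p'][220:290,190:270],None,fx=4,fy=4,interpolation=cv2.INTER_CUBIC)
W=np.zeros((800,800,3),np.uint8)
for c,(y,x) in zip([c1,c2,c3,c4],[(0,0),(0,480),(440,0),(440,400)]): W[y:y+c.shape[0],x:x+c.shape[1]]=c[:800-y,:800-x]
W=cv2.resize(W,(600,600),interpolation=cv2.INTER_AREA)
cv2.imwrite('pics/z0.png',W[:,:,::-1])
K,T=pose('top');P=cloud(a['d'],K,T)
np.set_printoptions(precision=3,suppress=True)
for u,v in [(325,227),(320,215),(318,237),(210,247),(253,225),(133,205),(390,243)]: print(u,v,P[v,u])
# stand top
Q=P[195:260,290:360].reshape(-1,3); q=Q[(Q[:,2]>.022)&(Q[:,2]<.04)];print(len(q),cv2.minAreaRect((q[:,:2]*1000).astype(np.float32)))
q=Q[Q[:,2]>.045];print(q)
Q=P[150:260,70:190].reshape(-1,3); q=Q[(Q[:,2]>.043)&(Q[:,2]<.057)];print(len(q),cv2.minAreaRect((q[:,:2]*1000).astype(np.float32)))
```

```text
325 227 [ 0.458 -0.339  0.028]
320 215 [ 0.496 -0.324  0.028]
318 237 [ 0.426 -0.31   0.064]
210 247 [0.395 0.02  0.06 ]
253 225 [ 0.466 -0.112 -0.002]
133 205 [0.526 0.263 0.046]
390 243 [ 0.408 -0.548  0.01 ]
939 ((458.31903076171875, -338.1845397949219), (92.61258697509766, 116.52679443359375), 66.85723114013672)
[[ 0.383 -0.106  1.349]
 [ 0.383 -0.106  1.349]
 [ 0.383 -0.106  1.349]
 [ 0.383 -0.106  1.349]
 [ 0.498 -0.341  0.076]
 [ 0.498 -0.344  0.073]
 [ 0.498 -0.346  0.079]
 [ 0.383 -0.106  1.349]
 [ 0.383 -0.106  1.349]
 [ 0.497 -0.336  0.051]
 [ 0.497 -0.338  0.055]
 [ 0.497 -0.341  0.056]
 [ 0.495 -0.341  0.075]
 [ 0.495 -0.343  0.077]
 [ 0.495 -0.347  0.073]
 [ 0.495 -0.349  0.077]
 [ 0.495 -0.352  0.077]
 [ 0.495 -0.355  0.079]
 [ 0.383 -0.106  1.349]
 [ 0.494 -0.336  0.05 ]
 [ 0.494 -0.339  0.051]
 [ 0.493 -0.34   0.063]
 [ 0.492 -0.34   0.078]
 [ 0.492 -0.343  0.078]
 [ 0.492 -0.346  0.076]
 [ 0.492 -0.349  0.077]
 [ 0.492 -0.352  0.08 ]
 [ 0.492 -0.355  0.078]
 [ 0.492 -0.359  0.076]
 [ 0.492 -0.362  0.074]
 [ 0.491 -0.34   0.045]
 [ 0.49  -0.339  0.064]
 [ 0.489 -0.34
[... 1936 characters left out ...]
22 -0.326  0.078]
 [ 0.422 -0.329  0.078]
 [ 0.422 -0.332  0.079]
 [ 0.422 -0.336  0.076]
 [ 0.422 -0.339  0.076]
 [ 0.419 -0.325  0.068]
 [ 0.419 -0.327  0.075]
 [ 0.419 -0.329  0.078]
 [ 0.419 -0.332  0.079]
 [ 0.419 -0.335  0.08 ]
 [ 0.419 -0.337  0.083]
 [ 0.42  -0.346  0.052]
 [ 0.417 -0.333  0.059]
 [ 0.416 -0.333  0.073]
 [ 0.416 -0.336  0.076]
 [ 0.416 -0.339  0.076]
 [ 0.417 -0.345  0.056]
 [ 0.417 -0.349  0.055]
 [ 0.417 -0.352  0.055]
 [ 0.383 -0.106  1.349]
 [ 0.383 -0.106  1.349]
 [ 0.414 -0.345  0.056]
 [ 0.414 -0.349  0.053]
 [ 0.383 -0.106  1.349]
 [ 0.383 -0.106  1.349]]
2687 ((526.679931640625, 265.0577697753906), (251.94227600097656, 177.70303344726562), 76.00798034667969)
```

View pics/z0.png

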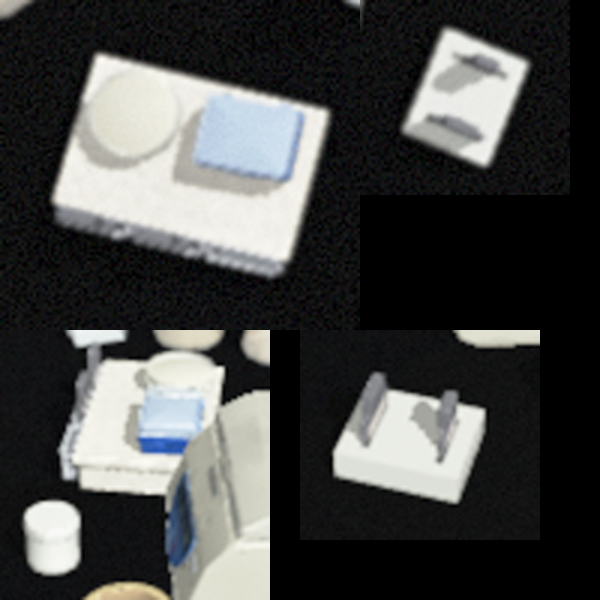

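```bash
cat >> h.py <<'E'
import json
from scipy.spatial.transform import Rotation as Ro
def plan(p0,R0,wps,jaw):
    """wps: list of (pos, xang_deg or None, nrows); tool down. prints rows rounded, simulates rounding"""
    p=np.array(p0,float);R=np.array(R0,float);rows=[]
    for pos,xa,n in wps:
        pos=np.array(pos)
        if xa is None: Rt=R.copy()
        else:
            c,s_=np.cos(np.radians(xa)),np.sin(np.radians(xa)); Rt=np.array([[c,s_,0],[s_,-c,0],[0,0,-1.]])
        for i in range(n):
            k=n-i
            t=R.T@(pos-p)/k; rv=Ro.from_matrix(R.T@Rt).as_rotvec(degrees=True)/k
            t=np.round(t/.025,2);rv=np.round(rv/6,2)+0.
            if abs(t).max()>1 or abs(rv).max()>1: print('OVER',t,rv)
            rows.append(dict(translation=[float(x) for x in t+0.],dr=[float(x) for x in rv],jaw=jaw))
            p=p+R@(t*.025);R=R@Ro.from_rotvec(rv*6,degrees=True).as_matrix()
    for i in range(0,len(rows),12): print(json.dumps(rows[i:i+12]).replace(': ',':').replace(', ',','))
    print(len(rows),'end',np.round(p,4))
E
python3 - <<'E'
from h import *
a=np.load('top0.npz')
K,T=pose('top');P=cloud(a['d'],K,T)
np.set_printoptions(precision=3,suppress=True)
Q=P[60:212,205:300].reshape(-1,3);q=Q[(Q[:,2]>.1)&(Q[:,2]<.3)];print('centrifuge',q.min(0),q.max(0))
m=((P[...,2]>.044)&(P[...,2]<.055)); 
Q=P[150:260,70:190].reshape(-1,3);q=Q[(Q[:,2]>.03)&(Q[:,2]<.06)]
e=np.array([.242,.970]);b=np.array([.970,-.242])
for lo in np.arange(-.14,.14,.02):
    s=(q[:,:2]-[.5267,.265])@e; w=q[(s>=lo)&(s<lo+.02)]; bb=(w[:,:2]-[.5267,.265])@b
    print(round(lo,2),np.round(np.percentile(bb,[0,1,99,100]),4), w[bb<-.082,2])
s=read_state()
plan(s['position'],s['tcp_rot'],[((.43,.237,.25),76,15)],0.3)
E
```

```text
centrifuge [ 0.513 -0.255  0.1  ] [0.946 0.014 0.287]
-0.14 [-0.07  -0.069  0.087  0.088] []
-0.12 [-0.088 -0.087  0.086  0.089] [0.042 0.043 0.037 0.046 0.05  0.045 0.043 0.044 0.043 0.032 0.051 0.048]
-0.1 [-0.089 -0.088  0.087  0.088] [0.034 0.048 0.041 0.04  0.04  0.045 0.032 0.048 0.052 0.051 0.051 0.047
 0.04  0.049]
-0.08 [-0.089 -0.088  0.087  0.088] [0.047 0.039 0.047 0.033 0.049 0.049 0.047 0.047 0.042 0.043 0.046 0.041
 0.047 0.048 0.047]
-0.06 [-0.089 -0.087  0.088  0.089] [0.043 0.037 0.04  0.046 0.042 0.044 0.032 0.044 0.049 0.045 0.046 0.043]
-0.04 [-0.089 -0.088  0.087  0.088] [0.047 0.043 0.042 0.041 0.032 0.041 0.049 0.05  0.051 0.045 0.046 0.041
 0.033 0.05 ]
-0.02 [-0.088 -0.088  0.087  0.088] [0.053 0.051 0.048 0.041 0.046 0.041 0.044 0.056 0.051 0.05  0.045]
0.0 [-0.089 -0.087  0.087  0.088] [0.049 0.046 0.048 0.05  0.051 0.048]
0.02 [-0.089 -0.087  0.087  0.088] [0.041 0.039 0.042 0.046 0.049 0.051 0.048]
0.04 [-0.089 -0.087  0.087  0.088] [0.037 0.055 0.052 0.044 0.044 0.039 0.042 0.038 0.044 0.048 0.053 0.045
 0.045 0.047 0.036]
0.06 [-0.089 -0.088  0.088  0.
[... 225 characters left out ...]
6  0.086] []Traceback (most recent call last):
  File "<stdin>", line 11, in <module>
    return _quantile_unchecked(
        a, q, axis, out, overwrite_input, method, keepdims, weights)
    return _ureduce(a,
                    func=_quantile_ureduce_func,
    ...<5 lines>...
                    overwrite_input=overwrite_input,
                    method=method)
    r = func(a, **kwargs)
    result = _quantile(arr,
                       quantiles=q,
    ...<2 lines>...
                       out=out,
                       weights=wgt)
    slices_having_nans = np.isnan(arr[-1, ...])
                                  ~~~^^^^^^^^^
IndexError: index -1 is out of bounds for axis 0 with size 0
```

Run:
```python
from h import *
s=read_state()
plan(s['position'],s['tcp_rot'],[((.445,.235,.25),76,15)],0.3)
```

```text
[{"translation":[-0.81,-0.59,-0.05],"dr":[0.0,0.0,0.88],"jaw":0.3},{"translation":[-0.86,-0.52,-0.05],"dr":[0.0,0.0,0.88],"jaw":0.3},{"translation":[-0.9,-0.44,-0.05],"dr":[0.0,0.0,0.88],"jaw":0.3},{"translation":[-0.94,-0.35,-0.05],"dr":[0.0,0.0,0.88],"jaw":0.3},{"translation":[-0.97,-0.26,-0.05],"dr":[0.0,0.0,0.87],"jaw":0.3},{"translation":[-0.99,-0.17,-0.05],"dr":[0.0,0.0,0.88],"jaw":0.3},{"translation":[-1.0,-0.08,-0.06],"dr":[0.0,0.0,0.87],"jaw":0.3},{"translation":[-1.0,0.01,-0.05],"dr":[0.0,0.0,0.88],"jaw":0.3},{"translation":[-1.0,0.1,-0.06],"dr":[0.0,0.0,0.87],"jaw":0.3},{"translation":[-0.98,0.19,-0.05],"dr":[0.0,0.0,0.88],"jaw":0.3},{"translation":[-0.96,0.28,-0.06],"dr":[0.0,0.0,0.87],"jaw":0.3},{"translation":[-0.93,0.37,-0.05],"dr":[0.0,0.0,0.88],"jaw":0.3}]
[{"translation":[-0.9,0.45,-0.06],"dr":[0.0,0.0,0.87],"jaw":0.3},{"translation":[-0.85,0.53,-0.05],"dr":[0.0,0.01,0.88],"jaw":0.3},{"translation":[-0.8,0.61,-0.06],"dr":[-0.01,0.0,0.87],"jaw":0.3}]
15 end [0.4449 0.2351 0.2501]
```

Request:
arm_command --commands '[{"translation": [-0.81, -0.59, -0.05], "dr": [0.0, 0.0, 0.88], "jaw": 0.3}, {"translation": [-0.86, -0.52, -0.05], "dr": [0.0, 0.0, 0.88], "jaw": 0.3}, {"translation": [-0.9, -0.44, -0.05], "dr": [0.0, 0.0, 0.88], "jaw": 0.3}, {"translation": [-0.94, -0.35, -0.05], "dr": [0.0, 0.0, 0.88], "jaw": 0.3}, {"translation": [-0.97, -0.26, -0.05], "dr": [0.0, 0.0, 0.87], "jaw": 0.3}, {"translation": [-0.99, -0.17, -0.05], "dr": [0.0, 0.0, 0.88], "jaw": 0.3}, {"translation": [-1.0, -0.08, -0.06], "dr": [0.0, 0.0, 0.87], "jaw": 0.3}, {"translation": [-1.0, 0.01, -0.05], "dr": [0.0, 0.0, 0.88], "jaw": 0.3}, {"translation": [-1.0, 0.1, -0.06], "dr": [0.0, 0.0, 0.87], "jaw": 0.3}, {"translation": [-0.98, 0.19, -0.05], "dr": [0.0, 0.0, 0.88], "jaw": 0.3}, {"translation": [-0.96, 0.28, -0.06], "dr": [0.0, 0.0, 0.87], "jaw": 0.3}, {"translation": [-0.93, 0.37, -0.05], "dr": [0.0, 0.0, 0.88], "jaw": 0.3}]'

```text
time_s: 1.15
position: [0.4096, 0.3005, 0.2462]
tcp_rot: [[-0.026, 1.0, -0.0], [1.0, 0.026, -0.0], [-0.0, -0.0, -1.0]]
force: [0.1, 0.3, 0.2]
opening: 0.7
```

Request:
arm_command --commands '[{"translation": [-0.9, 0.45, -0.06], "dr": [0.0, 0.0, 0.87], "jaw": 0.3}, {"translation": [-0.85, 0.53, -0.05], "dr": [0.0, 0.01, 0.88], "jaw": 0.3}, {"translation": [-0.8, 0.61, -0.06], "dr": [-0.01, 0.0, 0.87], "jaw": 0.3}, {"translation": [0, 0, 0], "dr": [0, 0, 0], "jaw": 0.3}, {"translation": [0, 0, 0], "dr": [0, 0, 0], "jaw": 0.3}, {"translation": [0, 0, 0], "dr": [0, 0, 0], "jaw": 0.3}]'

```text
time_s: 1.65
position: [0.4448, 0.2356, 0.2503]
tcp_rot: [[0.241, 0.97, 0.0], [0.97, -0.241, 0.001], [0.001, -0.0, -1.0]]
force: [-0.6, 0.6, -0.3]
opening: 0.699
```

Run:
```python
from h import *
s,p,d=snap('wrist','w1')
print(s['time_s'],s['position'],s['tcp_rot'],s['opening'],max(np.abs(s['qvel'])))
cv2.imwrite('pics/w1b.png',cv2.resize(p,(800,600),interpolation=cv2.INTER_CUBIC)[:,:,::-1])
```

```text
1.65 [0.44475042 0.23563225 0.25029533] [[ 2.41203350e-01  9.70474592e-01  9.76814304e-05]
 [ 9.70474012e-01 -2.41203314e-01  1.07414130e-03]
 [ 1.06598792e-03 -1.64289190e-04 -9.99999418e-01]] 0.6990973292727032 1.2270443286457458
```

View pics/w1b.png

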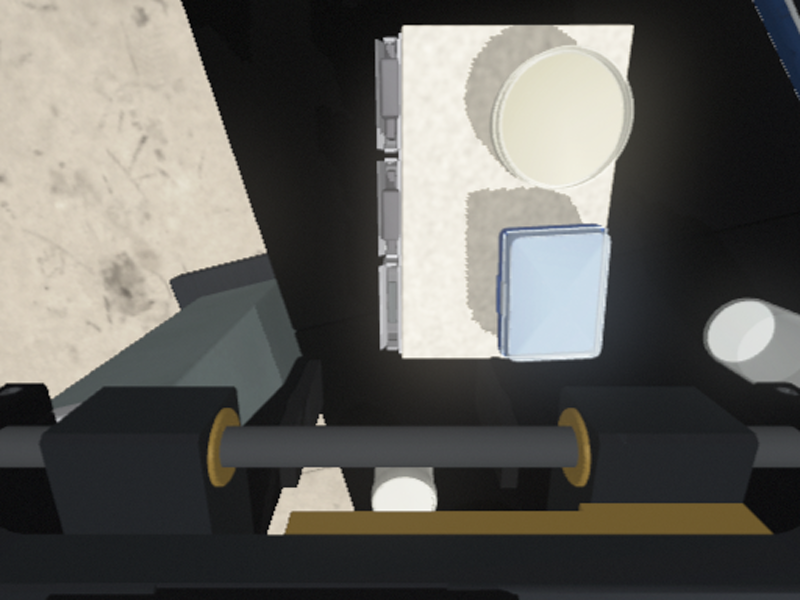

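Run:
```python
from h import *
np.set_printoptions(precision=4,suppress=True,linewidth=200)
a=np.load('w1.npz');s=dict(position=a['pos'],tcp_rot=a['R'])
K,T=pose('wrist',s);P=cloud(a['d'],K,T)
Q=P[14:232,230:410].reshape(-1,3);q=Q[(Q[:,2]>.046)&(Q[:,2]<.054)];print(len(q),q[:,2].mean())
print(cv2.minAreaRect((q[:,:2]*1000).astype(np.float32)))
# rectify: orthophoto at z=.05 plane in shelf frame
e=np.array([.2412,.9705]);b=np.array([.9705,-.2412]);O=np.array([.457,.2825])
def ortho(z,xr,yr,r):
    X,Y=np.meshgrid(np.arange(*xr,r),np.arange(*yr,r)[::-1])
    W=np.concatenate([O+X[...,None]*b+Y[...,None]*e,np.full(X.shape+(1,),z)],-1)
    C=W@np.linalg.inv(T).T
    return cv2.remap(a['p'],(C[...,0]/C[...,2]*K[0,0]+K[0,2]).astype(np.float32),(C[...,1]/C[...,2]*K[1,1]+K[1,2]).astype(np.float32),cv2.INTER_CUBIC)
im=ortho(.05,(-.04,.03),(-.14,.14),.0005)
im=cv2.resize(im,None,fx=3,fy=1.0)
cv2.imwrite('pics/o1.png',im[:,:,::-1]);print(im.shape)
c=cv2.resize(a['p'][12:232,232:272],None,fx=8,fy=8,interpolation=cv2.INTER_CUBIC)
c=np.concatenate([c[:600],c[600:1200],c[1160:1760]],1)[:,:800]
c=np.concatenate([cv2.resize(a['p'][y:y+75,235:268],None,fx=8,fy=8,interpolation=cv2.INTER_CUBIC) for y in (20,92,158)],1)
cv2.imwrite('pics/c1.png',c[:,:,::-1]);print(c.shape)
```

```text
17760 0.05007643287296653
((525.8316040039062, 265.16973876953125), (248.44374084472656, 177.8078155517578), 76.07588958740234)Traceback (most recent call last):
  File "<stdin>", line 14, in <module>
  File "<stdin>", line 12, in ortho
ValueError: matmul: Input operand 1 has a mismatch in its core dimension 0, with gufunc signature (n?,k),(k,m?)->(n?,m?) (size 4 is different from 3)
```

Run:
```python
from h import *
np.set_printoptions(precision=4,suppress=True,linewidth=200)
a=np.load('w1.npz');s=dict(position=a['pos'],tcp_rot=a['R'])
K,T=pose('wrist',s);P=cloud(a['d'],K,T)
an=np.radians(76.08);e=np.array([np.cos(an),np.sin(an)]);b=np.array([e[1],-e[0]])
C=np.array([.52583,.26517]);O=C+b*(.0889-.160);print('front mid',O)
def ortho(z,xr,yr,r):
    X,Y=np.meshgrid(np.arange(*xr,r),np.arange(*yr,r)[::-1])
    W=np.concatenate([O+X[...,None]*b+Y[...,None]*e,np.full(X.shape+(1,),z),np.ones(X.shape+(1,))],-1)
    c=W@np.linalg.inv(T).T
    return cv2.remap(a['p'],(c[...,0]/c[...,2]*K[0,0]+K[0,2]).astype(np.float32),(c[...,1]/c[...,2]*K[1,1]+K[1,2]).astype(np.float32),cv2.INTER_CUBIC)
im=ortho(.05,(-.03,.02),(-.14,.14),.0005) # 2px/mm
im=cv2.resize(im,None,fx=6,fy=1.0)
for k in range(0,600,60): cv2.putText(im,f'{-30+k/12:.0f}',(k,10),0,.4,(255,0,0))
for k in range(0,560,40): cv2.putText(im,f'{140-k/2:.0f}',(560,k+4),0,.4,(255,0,0))
cv2.imwrite('pics/o1.png',im[:,:,::-1]);print(im.shape)
c=np.concatenate([cv2.resize(a['p'][y:y+75,235:268],None,fx=8,fy=8,interpolation=cv2.INTER_CUBIC) for y in (20,92,158)],1)
cv2.imwrite('pics/c1.png',c[:,:,::-1]);print(c.shape)
```

```text
front mid [0.4568 0.2823]
(560, 600, 3)
(600, 792, 3)
```

View pics/o1.png

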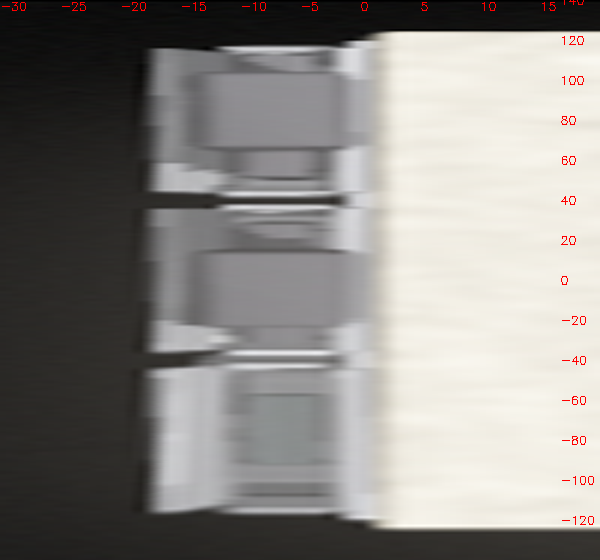

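View pics/c1.png

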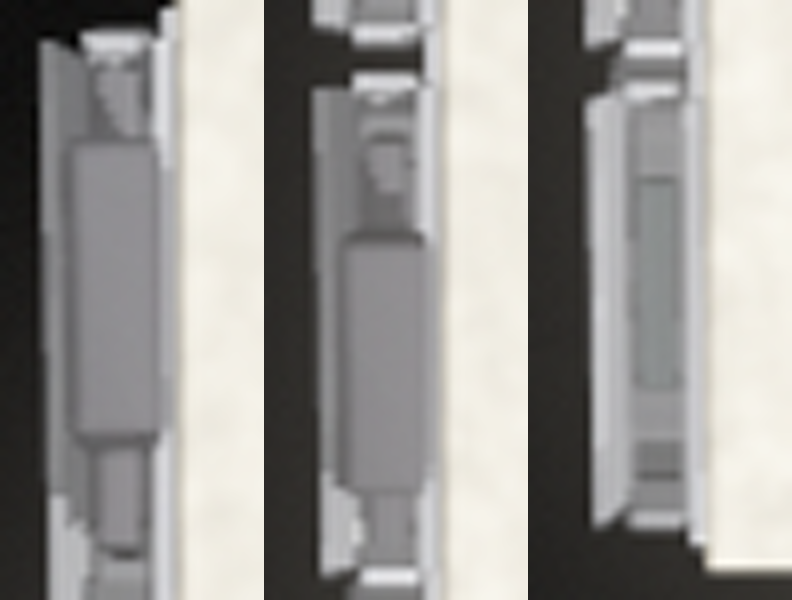

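Run:
```python
from h import *
s=read_state()
plan(s['position'],s['tcp_rot'],[((.412,0.0,.25),70,11),((.4261,-.3244,.20),66.86,14)],0.3)
```

```text
[{"translation":[-0.86,0.09,0.0],"dr":[0.0,0.0,0.09],"jaw":0.3},{"translation":[-0.86,0.1,0.0],"dr":[0.0,0.0,0.09],"jaw":0.3},{"translation":[-0.86,0.11,0.0],"dr":[0.0,0.0,0.09],"jaw":0.3},{"translation":[-0.86,0.12,0.0],"dr":[0.0,0.0,0.09],"jaw":0.3},{"translation":[-0.86,0.12,0.0],"dr":[0.0,0.0,0.09],"jaw":0.3},{"translation":[-0.86,0.13,0.0],"dr":[0.0,0.0,0.09],"jaw":0.3},{"translation":[-0.85,0.14,0.0],"dr":[0.0,0.0,0.09],"jaw":0.3},{"translation":[-0.85,0.15,0.0],"dr":[0.0,0.0,0.1],"jaw":0.3},{"translation":[-0.85,0.16,0.0],"dr":[0.0,0.0,0.09],"jaw":0.3},{"translation":[-0.85,0.16,0.0],"dr":[0.0,-0.01,0.1],"jaw":0.3},{"translation":[-0.85,0.17,0.0],"dr":[0.0,0.0,0.09],"jaw":0.3},{"translation":[-0.86,0.35,0.14],"dr":[0.0,0.0,0.04],"jaw":0.3}]
[{"translation":[-0.86,0.36,0.14],"dr":[0.0,0.0,0.04],"jaw":0.3},{"translation":[-0.85,0.36,0.14],"dr":[0.0,0.0,0.04],"jaw":0.3},{"translation":[-0.85,0.37,0.14],"dr":[0.0,0.0,0.04],"jaw":0.3},{"translation":[-0.85,0.37,0.14],"dr":[0.0,0.0,0.04],"jaw":0.3},{"translation":[-0.85,0.37,0.14],"dr":[0.0,0.0,0.04],"jaw":0.3},{"translation":[-0.85,0.38,0.15],"dr":[0.0,0.0,0.04],"jaw":0.3},{"translation":[-0.85,0.38,0.14],"dr":[0.0,0.0,0.04],"jaw":0.3},{"translation":[-0.84,0.38,0.15],"dr":[0.0,0.0,0.03],"jaw":0.3},{"translation":[-0.84,0.39,0.14],"dr":[0.0,0.0,0.04],"jaw":0.3},{"translation":[-0.84,0.39,0.15],"dr":[0.0,0.0,0.03],"jaw":0.3},{"translation":[-0.84,0.39,0.14],"dr":[0.0,0.0,0.04],"jaw":0.3},{"translation":[-0.84,0.39,0.15],"dr":[0.0,0.0,0.03],"jaw":0.3}]
[{"translation":[-0.85,0.4,0.14],"dr":[0.0,0.0,0.04],"jaw":0.3}]
25 end [ 0.426  -0.3244  0.2001]
```

Request:
arm_command --commands '[{"translation": [-0.86, 0.09, 0.0], "dr": [0.0, 0.0, 0.09], "jaw": 0.3}, {"translation": [-0.86, 0.1, 0.0], "dr": [0.0, 0.0, 0.09], "jaw": 0.3}, {"translation": [-0.86, 0.11, 0.0], "dr": [0.0, 0.0, 0.09], "jaw": 0.3}, {"translation": [-0.86, 0.12, 0.0], "dr": [0.0, 0.0, 0.09], "jaw": 0.3}, {"translation": [-0.86, 0.12, 0.0], "dr": [0.0, 0.0, 0.09], "jaw": 0.3}, {"translation": [-0.86, 0.13, 0.0], "dr": [0.0, 0.0, 0.09], "jaw": 0.3}, {"translation": [-0.85, 0.14, 0.0], "dr": [0.0, 0.0, 0.09], "jaw": 0.3}, {"translation": [-0.85, 0.15, 0.0], "dr": [0.0, 0.0, 0.1], "jaw": 0.3}, {"translation": [-0.85, 0.16, 0.0], "dr": [0.0, 0.0, 0.09], "jaw": 0.3}, {"translation": [-0.85, 0.16, 0.0], "dr": [0.0, -0.01, 0.1], "jaw": 0.3}, {"translation": [-0.85, 0.17, 0.0], "dr": [0.0, 0.0, 0.09], "jaw": 0.3}, {"translation": [-0.86, 0.35, 0.14], "dr": [0.0, 0.0, 0.04], "jaw": 0.3}]'

```text
time_s: 2.7
position: [0.4124, -0.023, 0.2471]
tcp_rot: [[0.344, 0.939, 0.001], [0.939, -0.344, 0.0], [0.0, 0.001, -1.0]]
force: [-0.3, 0.1, -0.6]
opening: 0.697
```

Request:
arm_command --commands '[{"translation": [-0.86, 0.36, 0.14], "dr": [0.0, 0.0, 0.04], "jaw": 0.3}, {"translation": [-0.85, 0.36, 0.14], "dr": [0.0, 0.0, 0.04], "jaw": 0.3}, {"translation": [-0.85, 0.37, 0.14], "dr": [0.0, 0.0, 0.04], "jaw": 0.3}, {"translation": [-0.85, 0.37, 0.14], "dr": [0.0, 0.0, 0.04], "jaw": 0.3}, {"translation": [-0.85, 0.37, 0.14], "dr": [0.0, 0.0, 0.04], "jaw": 0.3}, {"translation": [-0.85, 0.38, 0.15], "dr": [0.0, 0.0, 0.04], "jaw": 0.3}, {"translation": [-0.85, 0.38, 0.14], "dr": [0.0, 0.0, 0.04], "jaw": 0.3}, {"translation": [-0.84, 0.38, 0.15], "dr": [0.0, 0.0, 0.03], "jaw": 0.3}, {"translation": [-0.84, 0.39, 0.14], "dr": [0.0, 0.0, 0.04], "jaw": 0.3}, {"translation": [-0.84, 0.39, 0.15], "dr": [0.0, 0.0, 0.03], "jaw": 0.3}, {"translation": [-0.84, 0.39, 0.14], "dr": [0.0, 0.0, 0.04], "jaw": 0.3}, {"translation": [-0.84, 0.39, 0.15], "dr": [0.0, 0.0, 0.03], "jaw": 0.3}]'

```text
time_s: 3.7
position: [0.4258, -0.3013, 0.2036]
tcp_rot: [[0.388, 0.922, 0.001], [0.922, -0.388, 0.0], [0.001, 0.001, -1.0]]
force: [-0.0, 0.1, -0.0]
opening: 0.697
```

Request:
arm_command --commands '[{"translation": [-0.85, 0.4, 0.14], "dr": [0.0, 0.0, 0.04], "jaw": 0.3}, {"translation": [0, 0, 0], "dr": [0, 0, 0], "jaw": 0.3}, {"translation": [0, 0, 0], "dr": [0, 0, 0], "jaw": 0.3}, {"translation": [0, 0, 0], "dr": [0, 0, 0], "jaw": 0.3}]'

```text
time_s: 4.03
position: [0.4261, -0.3233, 0.2]
tcp_rot: [[0.393, 0.92, -0.0], [0.92, -0.393, 0.002], [0.001, -0.001, -1.0]]
force: [-0.8, -0.3, 0.6]
opening: 0.7
```

Run:
```python
from h import *
s,p,d=snap('wrist','w2')
print(s['time_s'],s['position'],s['tcp_rot'])
K,T=pose('wrist',s);P=cloud(d,K,T)
Q=P[(P[...,2]>.024)&(P[...,2]<.036)&(abs(P[...,0]-.46)<.1)&(abs(P[...,1]+.34)<.1)]
print(len(Q),cv2.minAreaRect((Q[:,:2]*1000).astype(np.float32)))
Q=P[(P[...,2]>.068)&(P[...,2]<.084)&(abs(P[...,0]-.46)<.1)&(abs(P[...,1]+.34)<.1)]
Q=Q[Q[:,0]<.46]
print(len(Q),cv2.minAreaRect((Q[:,:2]*1000).astype(np.float32)),Q[:,2].max())
cv2.imwrite('pics/w2b.png',cv2.resize(p,(800,600),interpolation=cv2.INTER_CUBIC)[:,:,::-1])
```

```text
4.0333 [ 0.42609944 -0.3232729   0.20003562] [[ 3.93006121e-01  9.19535839e-01 -1.73526938e-04]
 [ 9.19534727e-01 -3.93005337e-01  1.64038434e-03]
 [ 1.44019518e-03 -8.04245132e-04 -9.99998640e-01]]
6639 ((458.421142578125, -338.6523742675781), (92.69190216064453, 116.11637115478516), 66.86377716064453)
406 ((426.5037536621094, -324.3414611816406), (33.33796691894531, 11.144618034362793), 67.05697631835938) 0.08004132695489397
```

View pics/w2b.png

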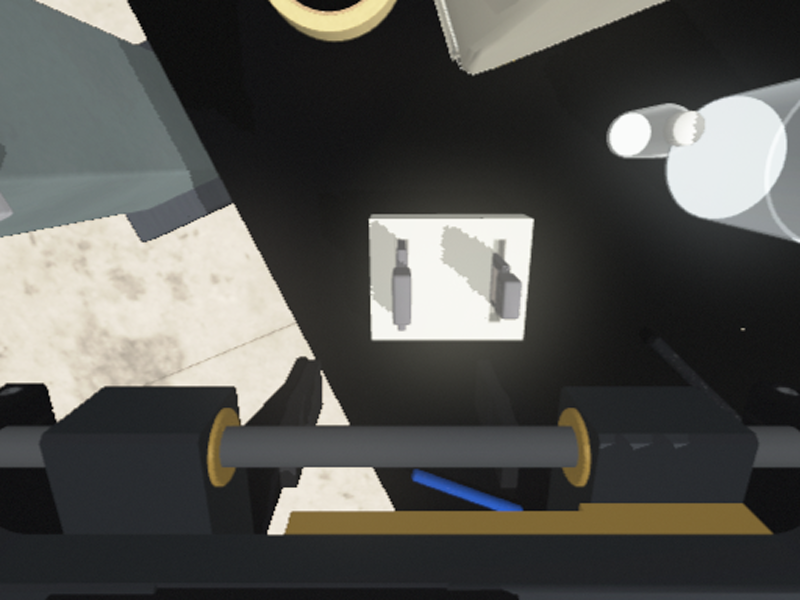

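Run:
```python
from h import *
s=read_state()
plan(s['position'],s['tcp_rot'],[((.4265,-.3243,.055),66.95,8)],0.3)
```

```text
[{"translation":[-0.01,0.0,0.73],"dr":[0.0,0.0,0.0],"jaw":0.3},{"translation":[0.0,0.01,0.73],"dr":[0.0,0.0,0.0],"jaw":0.3},{"translation":[-0.01,0.0,0.72],"dr":[0.0,0.0,0.0],"jaw":0.3},{"translation":[0.0,0.01,0.73],"dr":[0.0,0.0,0.0],"jaw":0.3},{"translation":[-0.01,0.0,0.72],"dr":[0.0,0.0,0.0],"jaw":0.3},{"translation":[0.0,0.01,0.73],"dr":[0.0,0.0,0.0],"jaw":0.3},{"translation":[-0.01,0.0,0.72],"dr":[0.0,-0.01,-0.01],"jaw":0.3},{"translation":[0.0,0.01,0.73],"dr":[0.0,0.0,0.0],"jaw":0.3}]
8 end [ 0.4266 -0.3242  0.055 ]
```

Request:
arm_command --commands '[{"translation": [0, 0.01, 0.73], "dr": [0, 0, 0], "jaw": 0.3}, {"translation": [0, 0.01, 0.73], "dr": [0, 0, 0], "jaw": 0.3}, {"translation": [-0.01, 0.01, 0.73], "dr": [0, 0, 0], "jaw": 0.3}, {"translation": [-0.01, 0.01, 0.73], "dr": [0, 0, 0], "jaw": 0.3}, {"translation": [-0.01, 0, 0.72], "dr": [0, 0, 0], "jaw": 0.3}, {"translation": [-0.01, 0, 0.72], "dr": [0, 0, 0], "jaw": 0.3}, {"translation": [0, 0, 0.72], "dr": [0, 0, 0], "jaw": 0.3}, {"translation": [0, 0, 0.72], "dr": [0, 0, 0], "jaw": 0.3}, {"translation": [0, 0, 0], "dr": [0, 0, 0], "jaw": 0.4}, {"translation": [0, 0, 0], "dr": [0, 0, 0], "jaw": 0.5}, {"translation": [0, 0, 0], "dr": [0, 0, 0], "jaw": 0.6}, {"translation": [0, 0, 0], "dr": [0, 0, 0], "jaw": 0.7}]'

```text
time_s: 5.08
position: [0.4275, -0.3265, 0.0567]
tcp_rot: [[0.394, 0.919, 0.002], [0.919, -0.394, -0.002], [-0.001, 0.003, -1.0]]
force: [0.5, 0.4, -0.1]
opening: 0.485
```

Request:
arm_command --commands '[{"translation": [0, 0, 0], "dr": [0, 0, 0], "jaw": 0.8}, {"translation": [0, 0, 0], "dr": [0, 0, 0], "jaw": 0.9}, {"translation": [0, 0, 0], "dr": [0, 0, 0], "jaw": 1}, {"translation": [0, 0, 0], "dr": [0, 0, 0], "jaw": 1}, {"translation": [0, 0, 0], "dr": [0, 0, 0], "jaw": 1}, {"translation": [0, 0, 0], "dr": [0, 0, 0], "jaw": 1}]'

```text
time_s: 5.58
position: [0.4268, -0.3264, 0.0557]
tcp_rot: [[0.394, 0.919, 0.001], [0.919, -0.394, -0.0], [0.0, 0.001, -1.0]]
force: [-0.3, -0.3, 2.7]
opening: 0.134
```

Run:
```python
from h import *
s=read_state();p=s['position']
plan(p,s['tcp_rot'],[((p[0],p[1],.10),None,4),((p[0],p[1],.20),None,5),((.412,-.02,.25),70,14),((.4311,.2063,.17),76.08,12)],1)
```

```text
[{"translation":[0.0,0.0,-0.44],"dr":[0.0,0.0,0.0],"jaw":1},{"translation":[0.0,0.0,-0.44],"dr":[0.0,0.0,0.0],"jaw":1},{"translation":[0.0,0.0,-0.45],"dr":[0.0,0.0,0.0],"jaw":1},{"translation":[0.0,0.0,-0.44],"dr":[0.0,0.0,0.0],"jaw":1},{"translation":[0.0,0.0,-0.8],"dr":[0.0,0.0,0.0],"jaw":1},{"translation":[0.0,0.0,-0.8],"dr":[0.0,0.0,0.0],"jaw":1},{"translation":[0.0,0.0,-0.8],"dr":[0.0,0.0,0.0],"jaw":1},{"translation":[0.0,0.0,-0.8],"dr":[0.0,0.0,0.0],"jaw":1},{"translation":[0.0,0.01,-0.8],"dr":[0.0,0.0,0.0],"jaw":1},{"translation":[0.79,-0.38,-0.14],"dr":[0.0,0.0,-0.04],"jaw":1},{"translation":[0.79,-0.38,-0.14],"dr":[0.0,0.0,-0.04],"jaw":1},{"translation":[0.79,-0.38,-0.14],"dr":[0.0,0.0,-0.04],"jaw":1}]
[{"translation":[0.79,-0.37,-0.14],"dr":[0.0,0.0,-0.04],"jaw":1},{"translation":[0.79,-0.37,-0.14],"dr":[0.0,0.0,-0.04],"jaw":1},{"translation":[0.8,-0.37,-0.15],"dr":[0.0,0.0,-0.04],"jaw":1},{"translation":[0.8,-0.36,-0.14],"dr":[0.0,0.0,-0.04],"jaw":1},{"translation":[0.8,-0.36,-0.15],"dr":[0.0,0.0,-0.04],"jaw":1},{"translation":[0.8,-0.36,-0.14],"dr":[0.0,0.0,-0.04],"jaw":1
[... 407 characters left out ...]
.19,0.27],"dr":[0.0,0.0,-0.08],"jaw":1},{"translation":[0.73,-0.19,0.27],"dr":[0.0,0.0,-0.09],"jaw":1},{"translation":[0.74,-0.18,0.27],"dr":[0.0,0.0,-0.08],"jaw":1},{"translation":[0.74,-0.17,0.27],"dr":[0.0,0.0,-0.09],"jaw":1},{"translation":[0.74,-0.17,0.26],"dr":[0.0,0.0,-0.08],"jaw":1},{"translation":[0.74,-0.16,0.27],"dr":[0.0,0.0,-0.09],"jaw":1},{"translation":[0.74,-0.15,0.26],"dr":[0.0,0.0,-0.08],"jaw":1},{"translation":[0.74,-0.14,0.27],"dr":[0.0,0.0,-0.09],"jaw":1},{"translation":[0.74,-0.14,0.26],"dr":[0.0,0.0,-0.08],"jaw":1},{"translation":[0.75,-0.13,0.27],"dr":[0.0,0.0,-0.09],"jaw":1},{"translation":[0.75,-0.13,0.26],"dr":[0.0,0.0,-0.08],"jaw":1}]
35 end [0.4311 0.2064 0.17  ]
```

Request:
arm_command --commands '[{"translation": [0, 0, -0.44], "dr": [0, 0, 0], "jaw": 1}, {"translation": [0, 0, -0.44], "dr": [0, 0, 0], "jaw": 1}, {"translation": [0, 0, -0.45], "dr": [0, 0, 0], "jaw": 1}, {"translation": [0, 0, -0.44], "dr": [0, 0, 0], "jaw": 1}, {"translation": [0, 0, -0.8], "dr": [0, 0, 0], "jaw": 1}, {"translation": [0, 0, -0.8], "dr": [0, 0, 0], "jaw": 1}, {"translation": [0, 0, -0.8], "dr": [0, 0, 0], "jaw": 1}, {"translation": [0, 0, -0.8], "dr": [0, 0, 0], "jaw": 1}, {"translation": [0, 0, -0.8], "dr": [0, 0, 0], "jaw": 1}]'

```text
time_s: 6.33
position: [0.4263, -0.3259, 0.2016]
tcp_rot: [[0.394, 0.919, 0.001], [0.919, -0.394, -0.0], [-0.0, 0.001, -1.0]]
force: [0.3, 0.3, -0.3]
opening: 0.138
```

Run:
```python
from h import *
s,p,d=snap('wrist','w3')
print(s['time_s'],s['position'],s['opening'],s['force'])
cv2.imwrite('pics/w3b.png',cv2.resize(p,(800,600),interpolation=cv2.INTER_CUBIC)[:,:,::-1])
```

```text
6.3333 [ 0.42633428 -0.32592369  0.20163353] 0.13782171942420193 [ 0.32010823  0.30532859 -0.28221552]
```

View pics/w3b.png

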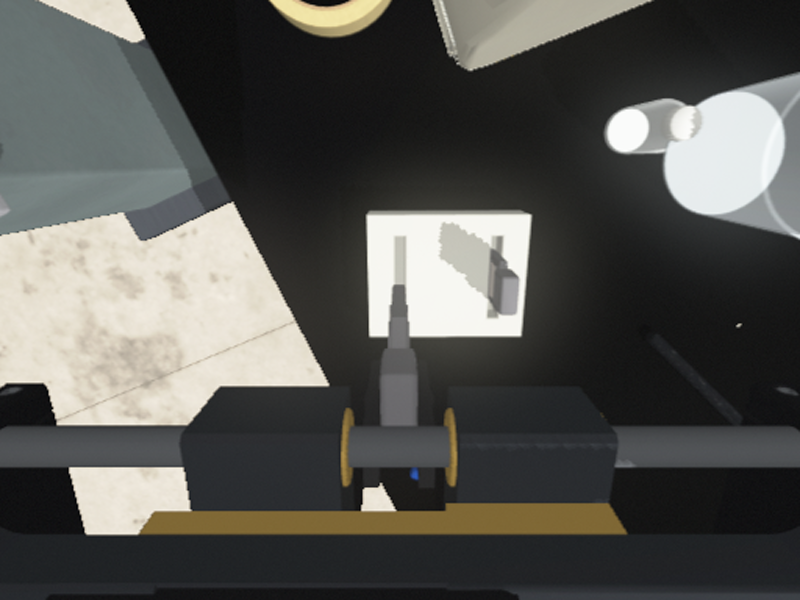

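Request:
arm_command --commands '[{"translation": [0.79, -0.38, -0.14], "dr": [0, 0, -0.04], "jaw": 1}, {"translation": [0.79, -0.38, -0.14], "dr": [0, 0, -0.04], "jaw": 1}, {"translation": [0.79, -0.38, -0.14], "dr": [0, 0, -0.04], "jaw": 1}, {"translation": [0.79, -0.37, -0.14], "dr": [0, 0, -0.04], "jaw": 1}, {"translation": [0.79, -0.37, -0.14], "dr": [0, 0, -0.04], "jaw": 1}, {"translation": [0.8, -0.37, -0.15], "dr": [0, 0, -0.04], "jaw": 1}, {"translation": [0.8, -0.36, -0.14], "dr": [0, 0, -0.04], "jaw": 1}, {"translation": [0.8, -0.36, -0.15], "dr": [0, 0, -0.04], "jaw": 1}, {"translation": [0.8, -0.36, -0.14], "dr": [0, 0, -0.04], "jaw": 1}, {"translation": [0.8, -0.36, -0.15], "dr": [0, 0, -0.04], "jaw": 1}, {"translation": [0.8, -0.35, -0.14], "dr": [0, 0, -0.03], "jaw": 1}, {"translation": [0.8, -0.35, -0.15], "dr": [0, 0, -0.04], "jaw": 1}]'

```text
time_s: 7.38
position: [0.4132, -0.0626, 0.2432]
tcp_rot: [[0.349, 0.937, 0.001], [0.937, -0.349, -0.0], [0.0, 0.001, -1.0]]
force: [-0.4, -0.3, 0.3]
opening: 0.132
```

Request:
arm_command --commands '[{"translation": [0.81, -0.35, -0.14], "dr": [0, 0, -0.03], "jaw": 1}, {"translation": [0.81, -0.34, -0.15], "dr": [0, 0, -0.04], "jaw": 1}, {"translation": [0.73, -0.2, 0.27], "dr": [0, 0, -0.08], "jaw": 1}, {"translation": [0.73, -0.19, 0.27], "dr": [0, 0, -0.08], "jaw": 1}, {"translation": [0.73, -0.19, 0.27], "dr": [0, 0, -0.09], "jaw": 1}, {"translation": [0.74, -0.18, 0.27], "dr": [0, 0, -0.08], "jaw": 1}, {"translation": [0.74, -0.17, 0.27], "dr": [0, 0, -0.09], "jaw": 1}, {"translation": [0.74, -0.17, 0.26], "dr": [0, 0, -0.08], "jaw": 1}, {"translation": [0.74, -0.16, 0.27], "dr": [0, 0, -0.09], "jaw": 1}, {"translation": [0.74, -0.15, 0.26], "dr": [0, 0, -0.08], "jaw": 1}, {"translation": [0.74, -0.14, 0.27], "dr": [0, 0, -0.09], "jaw": 1}, {"translation": [0.74, -0.14, 0.26], "dr": [0, 0, -0.08], "jaw": 1}]'

```text
time_s: 8.38
position: [0.4274, 0.1696, 0.1832]
tcp_rot: [[0.257, 0.966, 0.001], [0.966, -0.257, -0.0], [0.0, 0.001, -1.0]]
force: [-0.2, 0.7, -0.1]
opening: 0.137
```

Request:
arm_command --commands '[{"translation": [0.75, -0.13, 0.27], "dr": [0, 0, -0.09], "jaw": 1}, {"translation": [0.75, -0.13, 0.26], "dr": [0, 0, -0.08], "jaw": 1}, {"translation": [0, 0, 0], "dr": [0, 0, 0], "jaw": 1}, {"translation": [0, 0, 0], "dr": [0, 0, 0], "jaw": 1}, {"translation": [0, 0, 0], "dr": [0, 0, 0], "jaw": 1}, {"translation": [0, 0, 0], "dr": [0, 0, 0], "jaw": 1}]'

```text
time_s: 8.88
position: [0.4308, 0.2059, 0.1702]
tcp_rot: [[0.241, 0.97, 0.001], [0.97, -0.241, -0.0], [-0.0, 0.001, -1.0]]
force: [-0.7, -0.7, 0.1]
opening: 0.134
```

Run:
```python
from h import *
s,p,d=snap('wrist','w4')
print(s['time_s'],s['position'],s['tcp_rot'],s['opening'],s['force'])
cv2.imwrite('pics/w4b.png',cv2.resize(p,(800,600),interpolation=cv2.INTER_CUBIC)[:,:,::-1])
```

```text
8.8833 [0.43080867 0.20585792 0.17024405] [[ 2.41323637e-01  9.70443978e-01  1.17800671e-03]
 [ 9.70444691e-01 -2.41323378e-01 -3.59535193e-04]
 [-6.46282041e-05  1.22995470e-03 -9.99999242e-01]] 0.13392693570552316 [-0.7087499  -0.6752849   0.07996151]
```

View pics/w4b.png

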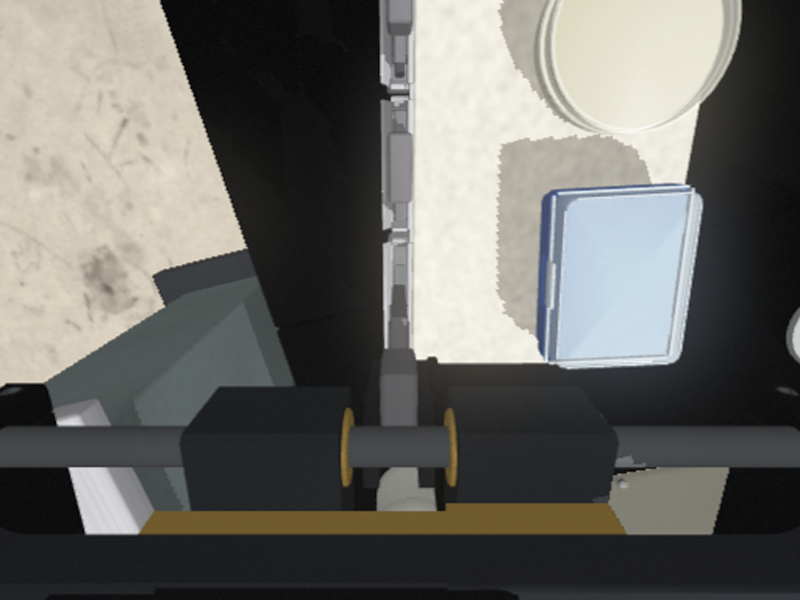

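```bash
cat > m.py <<'E'
from h import *
def run(tag,out,levels):
    a=np.load(tag+'.npz');p0=a['pos'];R=a['R'];s=dict(position=p0,tcp_rot=R)
    K,T=pose('wrist',s)
    ims=[]
    for z,(x0,x1) in levels:
        r=.00025
        Y,X=np.meshgrid(np.arange(-.02,.02,r),np.arange(x0,x1,r)[::-1])
        W=np.stack([X,Y,np.full(X.shape,p0[2]-z),np.ones(X.shape)],-1)
        TT=np.eye(4);TT[:3,:3]=R;TT[:3,3]=p0
        c=W@TT.T@np.linalg.inv(T).T
        im=cv2.remap(a['p'],(c[...,0]/c[...,2]*K[0,0]+K[0,2]).astype(np.float32),(c[...,1]/c[...,2]*K[1,1]+K[1,2]).astype(np.float32),cv2.INTER_CUBIC)
        im=cv2.resize(im,(260,600))
        for k in range(-15,20,5): cv2.line(im,(int((k+20)*6.5),0),(int((k+20)*6.5),8),(255,0,0)); cv2.putText(im,str(k),(int((k+20)*6.5)-8,20),0,.4,(255,0,0))
        for x in np.arange(np.ceil(x0*100)/100,x1,.01):
            v=int((x1-x)/(x1-x0)*600); cv2.putText(im,f'{x*1000:.0f}',(232,v+4),0,.35,(0,160,0))
        ims.append(im)
    cv2.imwrite(out,np.concatenate(ims,1)[:,:,::-1])
E
python3 - <<'E'
from m import *
run('w4','pics/m4.png',[(.05,(-.02,.16)),(.09,(.03,.16)),(.193,(-.03,.04))])
E
```

```text
(no output)
```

View pics/m4.png

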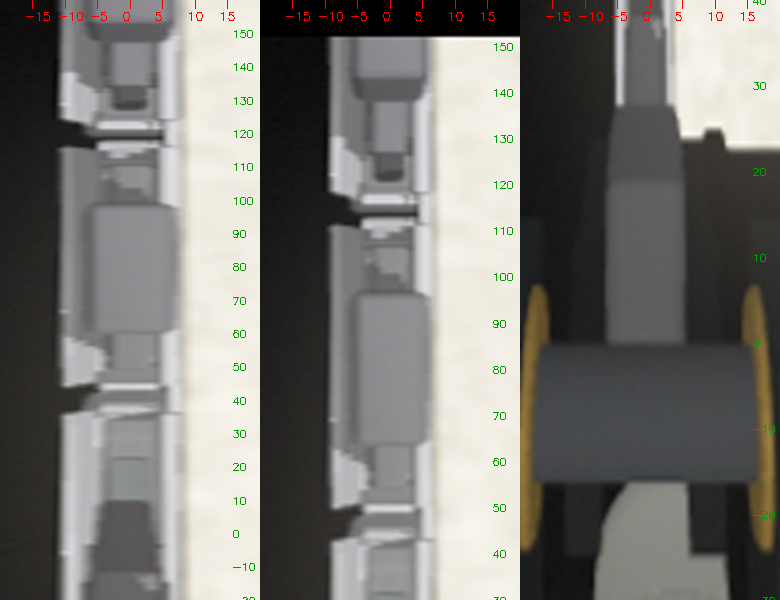

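Request:
arm_command --commands '[{"translation": [-0.07, 0.04, 0.5], "dr": [0, 0, 0], "jaw": 1}, {"translation": [0, 0, 0.7], "dr": [0, 0, 0], "jaw": 1}, {"translation": [0, 0, 0.7], "dr": [0, 0, 0], "jaw": 1}, {"translation": [0, 0, 0.6], "dr": [0, 0, 0], "jaw": 1}, {"translation": [0, 0, 0], "dr": [0, 0, 0], "jaw": 1}, {"translation": [0, 0, 0], "dr": [0, 0, 0], "jaw": 1}, {"translation": [0, 0, 0], "dr": [0, 0, 0], "jaw": 1}]'

```text
time_s: 9.52
position: [0.4321, 0.2043, 0.108]
tcp_rot: [[0.241, 0.97, 0.002], [0.97, -0.241, 0.0], [0.001, 0.002, -1.0]]
force: [0.2, -0.0, -0.7]
opening: 0.136
```

Run:
```python
from m import *
s,p,d=snap('wrist','w5')
print(s['time_s'],s['position'],s['tcp_rot'],s['force'])
cv2.imwrite('pics/w5b.png',cv2.resize(p[100:340,150:400],None,fx=2.4,fy=2.4,interpolation=cv2.INTER_CUBIC)[:,:,::-1])
z=s['position'][2]
run('w5','pics/m5.png',[(.05,(-.0,.13)),(.09,(.03,.13)),(z+.001,(0,.06))])
```

```text
9.5167 [0.43206851 0.20434147 0.10803848] [[ 2.41304855e-01  9.70447296e-01  2.00299178e-03]
 [ 9.70449214e-01 -2.41305450e-01  5.71368237e-05]
 [ 5.38781108e-04  1.93001440e-03 -9.99997992e-01]] [ 0.18663444 -0.01619212 -0.74638764]
```

View pics/m5.png

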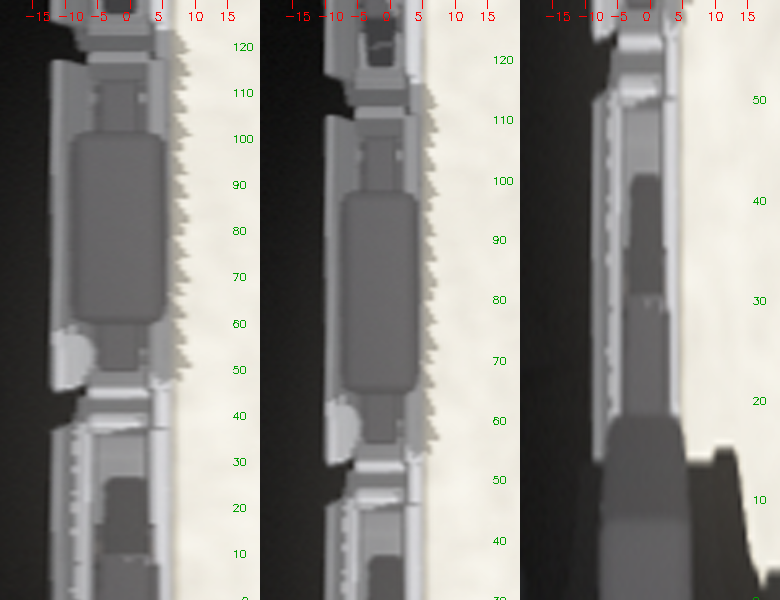

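View pics/w5b.png

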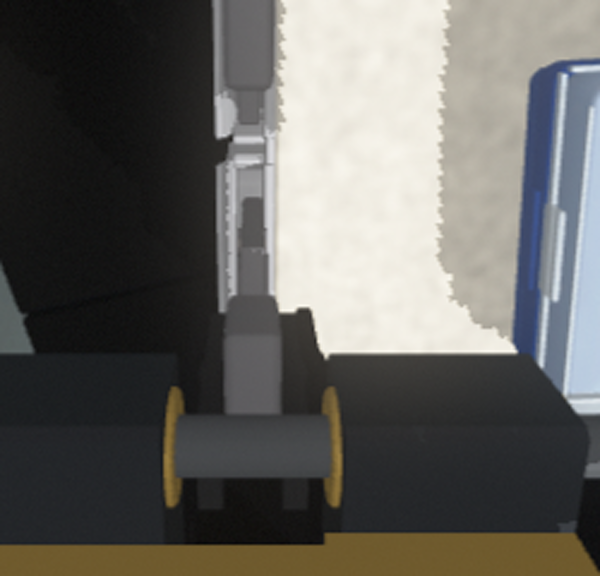

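Request:
arm_command --commands '[{"translation": [0, -0.04, 0], "dr": [0, 0, 0], "jaw": 1}, {"translation": [0, 0, 0], "dr": [0, 0, 0], "jaw": 1}, {"translation": [0, 0, 0.25], "dr": [0, 0, 0], "jaw": 1}, {"translation": [0, 0, 0.25], "dr": [0, 0, 0], "jaw": 1}, {"translation": [0, 0, 0.25], "dr": [0, 0, 0], "jaw": 1}, {"translation": [0, 0, 0.25], "dr": [0, 0, 0], "jaw": 1}, {"translation": [0, 0, 0], "dr": [0, 0, 0], "jaw": 1}, {"translation": [0, 0, 0], "dr": [0, 0, 0], "jaw": 1}]'

```text
time_s: 10.23
position: [0.4301, 0.2048, 0.0816]
tcp_rot: [[0.241, 0.971, -0.001], [0.971, -0.241, -0.0], [-0.001, -0.001, -1.0]]
force: [-0.1, -0.5, -0.1]
opening: 0.134
```

Run:
```python
from m import *
s,p,d=snap('wrist','w6')
print(s['time_s'],s['position'],s['force'],s['moment'])
cv2.imwrite('pics/w6b.png',cv2.resize(p[100:340,150:400],None,fx=2.4,fy=2.4,interpolation=cv2.INTER_CUBIC)[:,:,::-1])
```

```text
10.2333 [0.43008913 0.20477763 0.08155222] [-0.12988065 -0.51530512 -0.13262183] [-0.07888578  0.03629403  0.01180873]
```

View pics/w6b.png

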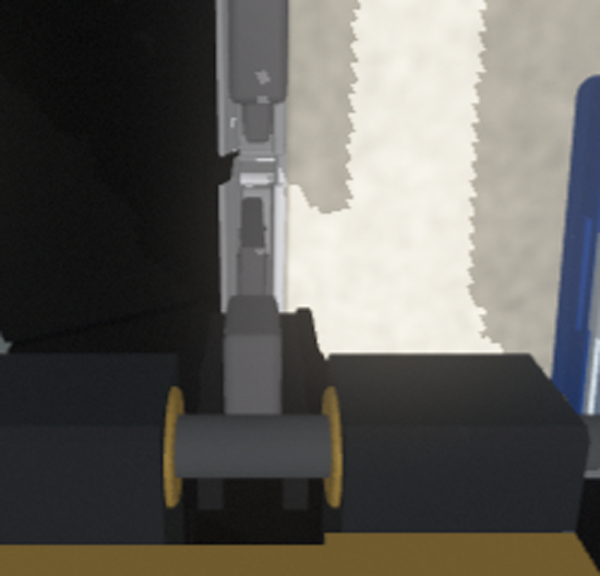

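Run:
```python
from m import *
run('w6','pics/m6.png',[(.041,(.01,.09)),(.05,(.01,.09)),(.083,(.01,.09))])
```

```text
(no output)
```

View pics/m6.png

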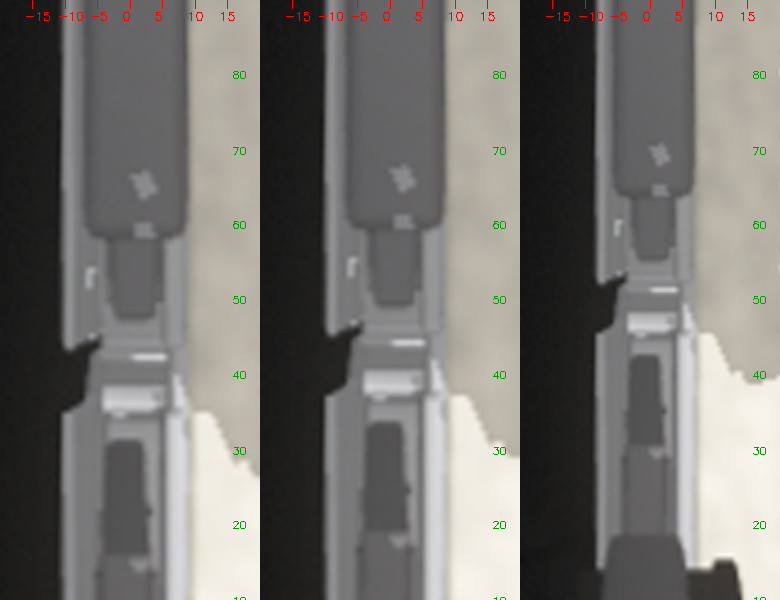

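Request:
arm_command --commands '[{"translation": [0, 0.04, 0], "dr": [0, 0, 0], "jaw": 1}, {"translation": [0, 0, 0.1], "dr": [0, 0, 0], "jaw": 1}, {"translation": [0, 0, 0.1], "dr": [0, 0, 0], "jaw": 1}, {"translation": [0, 0, 0.1], "dr": [0, 0, 0], "jaw": 1}, {"translation": [0, 0, 0.1], "dr": [0, 0, 0], "jaw": 1}, {"translation": [0, 0, 0], "dr": [0, 0, 0], "jaw": 1}, {"translation": [0, 0, 0], "dr": [0, 0, 0], "jaw": 1}]'

```text
time_s: 10.87
position: [0.432, 0.2047, 0.0725]
tcp_rot: [[0.241, 0.971, 0.002], [0.971, -0.241, 0.0], [0.001, 0.002, -1.0]]
force: [0.6, 0.4, 4.3]
opening: 0.129
```

Request:
arm_command --commands '[{"translation": [0, 0, 0.08], "dr": [0, 0, 0], "jaw": 1}, {"translation": [0, 0, 0.08], "dr": [0, 0, 0], "jaw": 1}, {"translation": [0, 0, 0.04], "dr": [0, 0, 0], "jaw": 1}, {"translation": [0, 0, 0], "dr": [0, 0, 0], "jaw": 1}, {"translation": [0, 0, 0], "dr": [0, 0, 0], "jaw": 1}]'

```text
time_s: 11.28
position: [0.432, 0.2047, 0.0678]
tcp_rot: [[0.241, 0.971, 0.002], [0.971, -0.241, 0.0], [0.001, 0.002, -1.0]]
force: [0.2, 0.6, 7.2]
opening: 0.134
```

Nearly home (7.2 N, the spring alone). I'll press on until the seats show in the force.

Request:
arm_command --commands '[{"translation": [0, 0, 0.03], "dr": [0, 0, 0], "jaw": 1}, {"translation": [0, 0, 0.03], "dr": [0, 0, 0], "jaw": 1}, {"translation": [0, 0, 0], "dr": [0, 0, 0], "jaw": 1}, {"translation": [0, 0, 0], "dr": [0, 0, 0], "jaw": 1}]'

```text
time_s: 11.62
position: [0.4322, 0.2048, 0.0675]
tcp_rot: [[0.24, 0.971, 0.003], [0.971, -0.24, 0.0], [0.001, 0.003, -1.0]]
force: [-0.7, -0.2, 18.0]
opening: 0.138
```

Run:
```python
from m import *
s,p,d=snap('wrist','w7'); s2,ps,ds=snap('side','s7')
print(s['time_s'],s['position'],s['force'],s2['force'])
K,T=pose('wrist',s);P=cloud(d,K,T)
L=(P-s['position'])@np.array(s['tcp_rot'])
for lo,hi in [(.003,.017),(.067,.095)]:
    m=(L[...,0]>lo)&(L[...,0]<hi)&(abs(L[...,1])<3.5e-3)&(P[...,2]>.075)&(P[...,2]<.11); print(m.sum(),np.percentile(P[m][:,2],[10,50,90]) if m.sum() else '')
for lo,hi in [(.021,.027),(.053,.060),(.102,.108)]: # plate shoulders
    m=(L[...,0]>lo)&(L[...,0]<hi)&(abs(L[...,1])<2e-3)&(P[...,2]>.055)&(P[...,2]<.08); print('plate',m.sum(),np.percentile(P[m][:,2],[10,50,90]) if m.sum() else '')
A=cv2.resize(p[100:340,150:400],None,fx=2,fy=2,interpolation=cv2.INTER_CUBIC)
B=cv2.resize(ps[90:180,180:250],None,fx=4,fy=4,interpolation=cv2.INTER_CUBIC)
W=np.zeros((480,800,3),np.uint8);W[:,:500]=A;W[:360,500:780]=B
cv2.imwrite('pics/f7.png',W[:,:,::-1])
```

```text
11.6167 [0.4321565  0.2047543  0.06754998] [-0.65956115 -0.18619735 17.96100942] [-1.35398196 -0.16602342 18.08004163]
350 [0.089365   0.0899963  0.09077554]
1070 [0.08923249 0.09010385 0.09095065]
plate 67 [0.06712716 0.06803166 0.06882482]
plate 85 [0.06672018 0.06784224 0.06866892]
plate 95 [0.06372659 0.0680884  0.06901719]
```

View pics/f7.png

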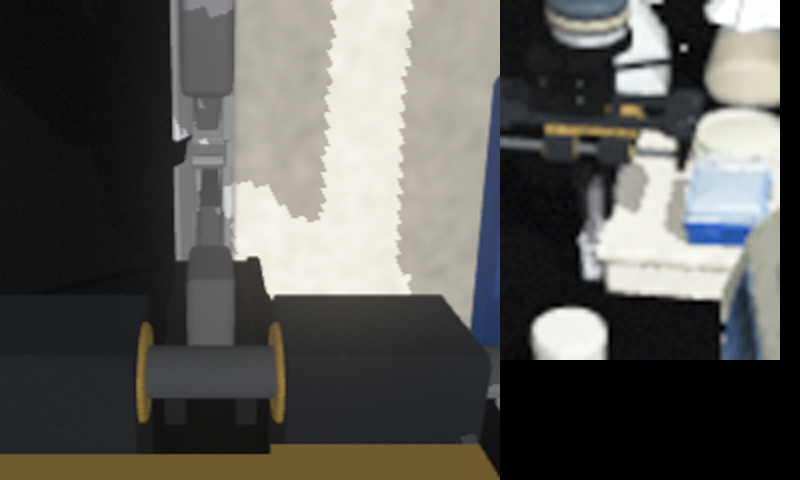

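The pictures show the held holder in the slot, in line with its neighbour (tab at about (210,300), neighbour at (207,60)). Tab tops measure 90.0 and 90.1 mm. I'll hold briefly to check it stays steady.

Request:
arm_command --commands '[{"translation": [0, 0, 0], "dr": [0, 0, 0], "jaw": 1}, {"translation": [0, 0, 0], "dr": [0, 0, 0], "jaw": 1}, {"translation": [0, 0, 0], "dr": [0, 0, 0], "jaw": 1}, {"translation": [0, 0, 0], "dr": [0, 0, 0], "jaw": 1}, {"translation": [0, 0, 0], "dr": [0, 0, 0], "jaw": 1}, {"translation": [0, 0, 0], "dr": [0, 0, 0], "jaw": 1}]'

```text
time_s: 12.22
position: [0.4322, 0.2048, 0.0676]
tcp_rot: [[0.24, 0.971, 0.003], [0.971, -0.24, 0.0], [0.001, 0.003, -1.0]]
force: [-1.1, -1.1, 18.6]
opening: 0.136
```

Run:
```python
from h import *
s=read_state();print(s['time_s'],s['position'],s['force'],s['opening']); print(hand_in())
```

```text
12.2167 [0.43216776 0.20475414 0.06756238] [-1.08844337 -1.07844864 18.57942696] 0.13590964876435363
the job is handed in; nothing more can be done
None
```

The wide holder is pressed home in the empty channel, the right-hand one seen from the robot. I handed in at 12.2 s, still gripping it and pushing down. I lifted it straight out of the stand, carried it round the front of the centrifuge and pushed it down behind the lip.

- **Height:** the last wrist depth reading put its tab top at 90.0 mm, against 90.1 mm for its neighbour. Its plate top read 68.0 mm, against 67.8 and 68.1 mm at the neighbour's two shoulders.
- **Force:** the upward force was 7 N on the spring bar alone. It rose to 18 N with almost no further travel, as expected when the holder reaches the solid seats. It stayed steady at 18–18.6 N over the last 0.6 s, with no sign of slip.
- **Alignment:** one early estimate of the sideways position was about 1 mm off. I corrected it from closer pictures before pressing.
- **Other items:** the narrow holder was still in the stand after I lifted the wide one out. I did not take a final picture to check the bystanders, but no force reading along the way suggested contact.

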